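# Take the large check weight out of its keyhole rack and load the balance

## Robot

A 6-joint arm with a two-finger parallel gripper is mounted at the origin on the work surface. World frame = base frame: x ahead of the robot, y to its left, z up, the work surface at z = 0. Lengths are in m, angles in rad, forces in N, time in s.
With the tool pointing down it reaches from about 0.35 to 0.85 m from the base axis. Payload 8.1 kg.
Tool frame: the origin (TCP) lies at the very end of the fingers, on their centre line; the grasp point (between the pads) lies 19 mm behind it; z points along the fingers, y is the direction in which the jaws open and shut (so a half turn about z gives the same grasp; the last joint's range is limited). The gripper opens to 93 mm and grips with 3 to 60 N. Pads are 15 mm wide; open, the fingers measure 128 mm over their backs; the gripper's body (75 mm by 188 mm) begins 65 mm behind the grasp point.
Start: joints at [1.09, 0.13, 1.488, -0, 1.523, -0.085], TCP at [0.231, 0.554, 0.219] pointing down, gripper open.
Joint ranges: [-2.96, 2.96], [-0.89, 2.26], [0.02, 2.5], [-1.34, 4.48], [0, 2.73], [-2.66, 2.66]. Speed limits (rad/s): [2.39, 2.39, 2.79, 3.14, 3.14, 3.14].

## Interface

Orientations are given as a unit quaternion [x, y, z, w].
In Python, from rig import sense, get_image, finish_job, find_in, cut_out, mark_of gives the robot as it stands.
- The arm moves only by the shell command python3 -m inch 'ROWS' [FORCE]. ROWS is JSON, a list of rows, each a list of 5 numbers: the shift along the tool's x, y, z in units of 50 mm (1.0 is 50 mm), then the turn about the tool's z in units of 6 degrees (1.0 is 6 degrees), then the closure, from -1 (fully open) to 1 (shut), so that 0 is half open. In form: [[dx, dy, dz, roll, grip], ...]. A call has 1 to 12 rows; each row shifts and turns the commanded pose from where the row before left it, along the tool's axes as they then stand; what a row does not reach is not made up. A row lasts 1/10 s, in which the tool goes at most 50 mm and 8.59 degrees, less where a joint would pass 70% of its speed; a pose out of reach is approached as far as the arm can. A call is refused whole if a number of a shift passes 1 or a number of a turn 1, either way. A call with a gripper value outside its range is refused whole. The fingers move at their own pace and stop on an object; FORCE is the grip in N (left out, the last holds). Time passes only in rows, so rows that do not move let the fingers close. It gives the time, the measured TCP pose, the force and the opening at its end, in the units of the state.
- sense(): the state, without advancing time (a new reading comes with each control period).
- get_image(name): name is "side" or "top" or "wrist"; returns a dict with "frame" (480x640x3 uint8, red, green, blue), "vertical_fov" (degrees; the focal length in pixels is half the picture's height over the tangent of half this angle, whatever the lens; pixels are square), "cx", "cy" (the principal point, pixels), "xyz" and "rotation" of the camera in the world; the wrist camera has in their place "hand_eye" (4x4, takes a point from camera to tool coordinates, whose origin is the TCP and whose axes are the flange's). Camera axes: x right, y down, z forward; pixel columns grow to the right and rows downward; lengths in m; the calibration is good to about 2 mm. A picture is of the moment at which its call begins: read the wrist's pose just before it. There is no depth.
- finish_job(): hands the job in, once; it reports no verdict.
Trained networks look in the newest picture that a camera, given by its name, has taken for a name from the list of things; names that differ only in an ending like _2 or _b are one class to them, and where a whole thing is asked for, a point or a joint stands for the part that bears it (a point fixed in the world has none). Each returns a list of dicts, best first, with "p" (0 to 1); they miss things now and then, are a little off and sometimes report something else, mostly with a low value. They report only what shows in the picture. A call takes as long as a camera call. They do not tell look-alikes from the thing itself.
- find_in(camera, label): "location" ([x, y, z] in m, in world coordinates, good to about 4 mm: the middle of the surface that is visible of it).
- cut_out(camera, label): "region" (480x640 bool, what is visible of it).
- mark_of(camera, label): "location" ([x, y, z] in m, in world coordinates, good to about 4 mm: a listed point, or the origin of a listed thing).
The state is a dict: "clock": time; "joint_pos": joint angles; "dq": joint speeds; "joint_torque": joint torques, N m; "tcp_pos": TCP position; "tcp_rot": TCP orientation; "force": force on the tool from outside, world axes, zero at the start; "ft_torque": the same for the moment, N m; "gripper_width": finger opening in m.
Only numpy, scipy, OpenCV 4.12 (cv2) and the standard library are available. Lean on these libraries where they do the work, as an engineer would, in place of code of your own. Each camera call takes 0.05 s, during which the arm holds its last target. There are 200 camera calls.

## Task

Check the balance with the larger of the two weights hanging in the white rack: slide it along its keyhole slot to the wide end, lift it out, and stand it upright in the middle of the balance pan. Set it down gently, so that the sprung pan does not hit its bottom stop, and let go. Leave the smaller weight hanging where it is and do not disturb the other things on the bench.

Things in the scene. Friction and masses are not known exactly. Their poses are not given: they have to be found in the camera images.
- rack: Fixed white steel rack, yaw varies: level plate 170 (x) by 260 mm (y), 6 mm thick, top 95 mm above the bench; side feet reach y = +-160 mm. Origin on the bench under the plate's centre. Two like keyhole slots along its x, at y = +-58 mm: narrow part 14 mm wide, from x = +55 mm to the wide opening at x = -35 mm. Weights start hanging at x = +20 to +45 mm; slide towards -x to free.
- wide_a (a point): Centre of the round wide opening (50 mm across) of the rack's slot at y = +58 mm, at the height of the plate's top. Axes as the rack's: the narrow part leads off along +x. The large weight may hang in this slot or in the other.
- wide_b (a point): The same for the rack's slot at y = -58 mm.
- large_weight_centre (a point): Centre of the larger weight: round steel, about 0.5 kg, 79 mm high, z up; 39.5 mm above its base. From the base: body 40 mm in diameter, 24 high (upper 6 conical); neck 10 in diameter, 11 high; flange 70 in diameter, 6 thick; grip knob 22 in diameter, 38 high. It hangs by the flange on the plate, neck in the slot, body below; this point is then 4.5 mm above the plate's top.
- large_weight_knob (a point): Centre of the larger weight's grip knob, on its axis, 60 mm above its base (19 mm above the flange's top). While it hangs, the base is 35 mm below the plate's top. The flange cannot drop through the wide opening; the body passes up through the wide opening only, with 5 mm to spare all round.
- small_weight_centre (a point): Centre (half-way up, 23.5 mm above its base) of the smaller weight, round steel, 0.18 kg: flange 58 mm in diameter, knob 14 mm in diameter and 20 mm high, 47 mm in all. It hangs in the rack's other slot and stays there; its knob's top is 24 mm above the plate's top.
- pan_top (a point): Centre of the upper face of the balance's pan: a flat level steel disc, 120 mm in diameter, with a dark ring 55 mm across drawn about its centre. It moves with the pan; unloaded it is 100 mm above the bench. The white housing below, 190 x 180 mm and 62 mm high, is fixed to the bench; its place and yaw vary.
- pan (a joint): How far the sprung pan is pressed down, in m: 0 unloaded, bottom stop at 0.022. Stiffness about 500 N/m, damped: the large weight presses it down about 10 mm.
- jar: Closed amber glass jar, 56 mm in diameter, 70 mm high, a bystander. Origin at the centre of its base.
- wafer_case: Round flat grey and white plastic wafer case, 114 mm in diameter, 28 mm high, a bystander. Origin at the centre of its base.
- parts_bin: Small open blue plastic bin, 100 x 90 x 50 mm, a bystander. Origin at the centre of its base.
Mind the look-alikes: they are no part of the job. Leave any yellow look-alike of the part that bears large_weight_centre alone.

How it is judged:
By the outcome, as a careful person would: the job done as asked, in the order asked, and still so for the second after the job is handed in, with the robot touching nothing.
It also fails if it takes over 53 s, if anything falls off the work surface, if the arm or the gripper's body presses on something with over 40 N, if the wrist force passes 120 N, or if a joint passes its speed limit or range.

## Working session

There is one attempt and no reset: what is moved stays moved. The work goes in short steps, Python scripts to look and compute and a shell command to move; the robot and the scene stay as the last step left them, time stands still between calls to the robot, and variables do not carry over. Pictures are saved under pics/ and viewed, about 8 in all and at most 12, crops included, and the job is handed in when it is done.

```bash
mkdir -p pics; python3 - <<'E'
from rig import *
import cv2,numpy as np
s=sense();print(s['clock'],s['tcp_pos'],s['tcp_rot'],s['gripper_width'])
for c in ['top','side']:
    im=get_image(c);cv2.imwrite(f'pics/{c}0.png',im['frame'][...,::-1])
    print(c,im['xyz'],im['vertical_fov'])
    for l in ['rack','wide_a','wide_b','large_weight_centre','large_weight_knob','small_weight_centre','pan_top','jar','wafer_case','parts_bin']:
        print(l,[(round(d['p'],2),np.round(d['location'],3).tolist()) for d in mark_of(c,l)][:4])
E
```

```text
0.0 [0.23102514 0.55310868 0.2175924 ] [ 1.96594660e-01  9.80484412e-01 -8.86595471e-04 -2.68492994e-04] 0.09310371621221365
top [ 0.41101581 -0.01600943  1.29110525] 53.69504904162589
rack [(0.63, [0.581, 0.21, -0.0])]
wide_a [(0.97, [0.534, 0.258, 0.09]), (0.73, [0.562, 0.147, 0.091])]
wide_b [(0.97, [0.534, 0.258, 0.09]), (0.73, [0.562, 0.147, 0.091])]
large_weight_centre [(0.79, [0.785, 0.334, 0.04]), (0.76, [0.632, 0.164, 0.097]), (0.59, [0.763, 0.177, 0.039])]
large_weight_knob [(0.7, [0.764, 0.168, 0.059]), (0.65, [0.63, 0.163, 0.122]), (0.62, [0.774, 0.334, 0.062])]
small_weight_centre [(0.56, [0.586, 0.27, 0.098])]
pan_top [(0.7, [0.525, -0.222, 0.103])]
jar [(0.64, [0.723, -0.004, 0.003])]
wafer_case [(0.58, [0.431, 0.479, -0.002])]
parts_bin [(0.61, [0.431, -0.514, 0.002])]
side [ 0.19908136 -0.76640126  1.06210641] 56.914558876833276
rack [(0.8, [0.583, 0.211, -0.0]), (0.34, [0.624, 0.166, 0.115])]
wide_a [(0.9, [0.566, 0.143, 0.091]), (0.76, [0.537, 0.259, 0.096])]
wide_b [(0.9, [0.566, 0.143, 0.091]), (0.76, [0.537, 0.259, 0.096])]
large_weight_centre [(0.69, [0.631, 0.165, 0.103]), (0.65, [0.762, 0.171, 0.044]), (0.51, [0.783, 0.335, 0.04])]
large_weight_knob [(0.68, [0.766, 0.166, 0.066]), (0.63, [0.784, 0.336, 0.058]), (0.51, [0.627, 0.165, 0.117])]
small_weight_centre [(0.67, [0.725, -0.008, -0.002]), (0.58, [0.586, 0.273, 0.097])]
pan_top [(0.79, [0.521, -0.218, 0.1])]
jar [(0.79, [0.724, -0.008, 0.0]), (0.24, [0.629, 0.164, 0.102])]
wafer_case [(0.88, [0.432, 0.479, 0.006])]
parts_bin [(0.95, [0.43, -0.517, -0.0])]
```

View pics/top0.png

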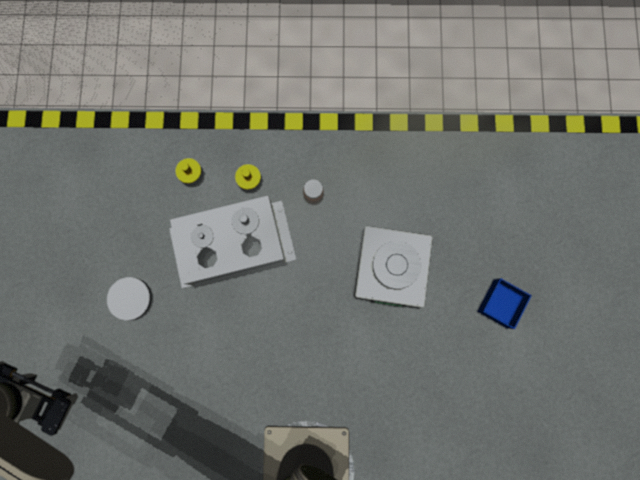

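View pics/side0.png

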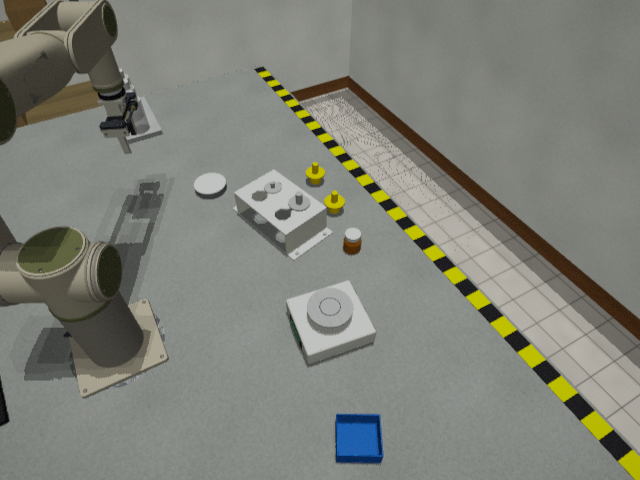

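Top picture: balance with ring at (397,264), jar (313,189), bin (504,304), wafer case (128,298).

Candidates for the large weight in this picture are the steel one in the rack at (246,219) and the yellow ones at (188,170) and (247,177), which stand on the bench. The small steel one is at (203,235). The steel one at (246,219) fits: it hangs in the rack, is larger than its neighbour and isn't yellow. I'll confirm this in a crop.

```bash
python3 - <<'E'
import cv2
a=cv2.imread('pics/top0.png')[150:300,150:310];b=cv2.imread('pics/side0.png')[150:270,220:380]
h=cv2.resize(a,(400,375),interpolation=2);g=cv2.resize(b,(400,300),interpolation=2)
g=cv2.copyMakeBorder(g,0,75,0,0,0)
cv2.imwrite('pics/crop.png',cv2.hconcat([h,g]))
E
python3 -m inch '[[0,0,0,0.976,-1],[0,0,0,0.976,-1],[0,0,0,0.976,-1],[0,0,0,0.976,-1],[0,0,0,0.976,-1],[0,0,0,0.976,-1],[0,0,0,0.976,-1],[0,0,0,0.976,-1],[0,0,0,0.976,-1]]'
```

```text
clock: 2.0
tcp_pos: [0.2313, 0.5536, 0.2187]
tcp_rot: [0.613, 0.79, 0.0, 0.0]
force: [0.4, -1.0, 0.3]
gripper_width: 0.0928
```

View pics/crop.png

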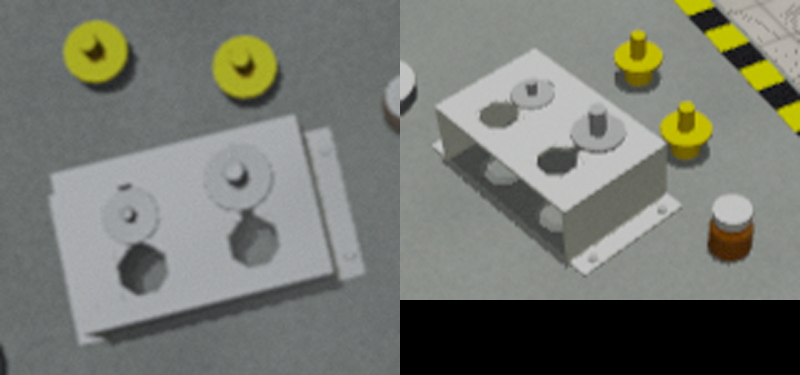

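The crop confirms it: the large steel weight at crop (235,172) has the larger flange and knob and hangs in the jar-side slot (wide_b). Next I move above it.

```bash
python3 -m inch '[[-0.477,0.288,0,0,-1],[-0.477,0.288,0,0,-1],[-0.477,0.288,0,0,-1],[-0.477,0.288,0,0,-1],[-0.477,0.288,0,0,-1],[-0.477,0.288,0,0,-1],[-0.477,0.288,0,0,-1],[-0.477,0.288,0,0,-1],[-0.477,0.288,0,0,-1],[-0.477,0.288,0,0,-1]]' >/dev/null
python3 -m inch '[[-0.477,0.288,0,0,-1],[-0.477,0.288,0,0,-1],[-0.477,0.288,0,0,-1],[-0.477,0.288,0,0,-1],[-0.477,0.288,0,0,-1],[-0.477,0.288,0,0,-1],[-0.477,0.288,0,0,-1],[-0.477,0.288,0,0,-1],[0,0,0,0,-1],[0,0,0,0,-1]]'
cat > h.py <<'E'
from rig import *
import numpy as np,cv2
from scipy.spatial.transform import Rotation as R
def look(cam,name,labels):
    s=sense();im=get_image(cam)
    if name: cv2.imwrite(f'pics/{name}.png',im['frame'][...,::-1])
    Rm=R.from_quat(s['tcp_rot']).as_matrix();t=np.array(s['tcp_pos'])
    print('tcp',t.round(4),'yaw y',np.degrees(np.arctan2(Rm[1,1],Rm[0,1])).round(2),'F',np.round(s['force'],1),'w',round(s['gripper_width'],4),'t',s['clock'])
    for l in labels:
        for d in mark_of(cam,l)[:4]:
            p=np.array(d['location']);print(l,round(d['p'],2),p.round(4),'tool mm',((p-t)@Rm*1000).round(1))
    return im
E
python3 - <<'E'
from h import *
look('wrist','w1',['wide_b','large_weight_centre','large_weight_knob','small_weight_centre','rack'])
E
```

```text
clock: 4.0
tcp_pos: [0.5905, 0.2033, 0.2184]
tcp_rot: [0.612, 0.791, -0.0, -0.0]
force: [-0.2, 0.7, 0.1]
gripper_width: 0.0931
tcp [0.5905 0.2033 0.2184] yaw y 14.54 F [-0.2  0.7  0.1] w 0.0931 t 4.0
large_weight_centre 0.98 [0.7658 0.1701 0.0381] tool mm [-76.2 161.4 180.2]
large_weight_centre 0.79 [0.6306 0.1628 0.0964] tool mm [-49.3  28.7 121.9]
large_weight_centre 0.74 [0.7788 0.335  0.0401] tool mm [ 80.1 215.4 178.2]
large_weight_knob 0.84 [0.6306 0.1633 0.1239] tool mm [-48.8  28.8  94.4]
large_weight_knob 0.65 [0.7688 0.1682 0.059 ] tool mm [-78.8 163.8 159.3]
large_weight_knob 0.58 [0.7823 0.3319 0.0632] tool mm [ 76.2 218.  155.1]
large_weight_knob 0.44 [ 5.872e-01  2.132e-01 -3.000e-04] tool mm [ 10.3  -0.6 218.7]
small_weight_centre 0.67 [0.5871 0.2715 0.0968] tool mm [ 66.8  13.9 121.6]
rack 0.56 [5.854e-01 2.112e-01 3.000e-04] tool mm [  8.8  -2.8 218.1]
```

View pics/w1.png

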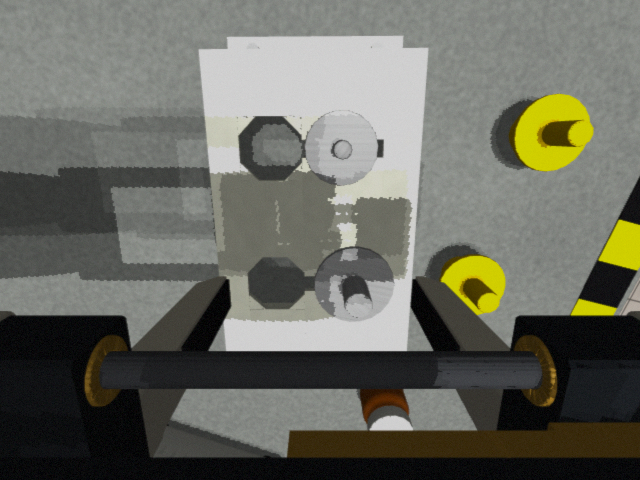

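The wrist picture shows the large flange at (355,283), its wide opening at about (278,283), the small flange at (342,147) and its wide opening at (270,148). I'll back-project these onto the known heights.

```bash
cat >> h.py <<'E'
def ray(im,u,v,z,s):
    f=240/np.tan(np.radians(im['vertical_fov'])/2)
    T=np.eye(4);T[:3,:3]=R.from_quat(s['tcp_rot']).as_matrix();T[:3,3]=s['tcp_pos']
    M=T@np.array(im['hand_eye']) if 'hand_eye' in im else np.block([[np.array(im['rotation']).reshape(3,3),np.array(im['xyz']).reshape(3,1)],[np.zeros(3),1]])
    d=M[:3,:3]@[(u-im['cx'])/f,(v-im['cy'])/f,1];o=M[:3,3]
    return o+d*(z-o[2])/d[2]
E
python3 - <<'E'
from h import *
s=sense();im=get_image('wrist')
P={n:ray(im,u,v,z,s) for n,u,v,z in [('LF',354.5,283.5,.101),('WB',277,283,.095),('SF',342,147.5,.099),('WA',270,148,.095),('Lknobtop',358,303,.139),
 ('c1',200,50,.095),('c2',428,48,.095),('right end',408,340,.095)]}
for n,p in P.items(): print(n,p.round(4))
an=lambda a,b:np.degrees(np.arctan2(*(P[a]-P[b])[1::-1])).round(2)
print(an('LF','WB'),an('SF','WA'),an('WA','WB')-90,an('c2','c1'),an('c2','right end')-90)
E
```

```text
LF [0.6304 0.1682 0.101 ]
WB [0.5652 0.149  0.095 ]
SF [0.5893 0.2754 0.099 ]
WA [0.5344 0.2605 0.095 ]
Lknobtop [0.6294 0.1685 0.139 ]
c1 [0.4695 0.316  0.095 ]
c2 [0.6317 0.3598 0.095 ]
right end [0.6955 0.1239 0.095 ]
16.45 15.16 15.430000000000007 15.09 15.14
```

```bash
python3 -m inch '[[-0.31,0.19,0,-0.093,-1],[-0.31,0.19,0,0,-1],[-0.306,0.19,0,0,-1],[0,0,0.43,0,-1],[0,0,0.43,0,-1],[0,0,0.43,0,-1],[0,0,0.43,0,-1],[0,0,0.3,0,-1],[0,0,0.13,0,-1],[0,0,0,0,-1],[0,0,0,0,-1]]'
python3 - <<'E'
from h import *
look('wrist','w2',['wide_b','large_weight_centre','large_weight_knob'])
E
```

```text
clock: 5.45
tcp_pos: [0.6307, 0.1663, 0.1122]
tcp_rot: [0.608, 0.794, 0.001, 0.0]
force: [0.7, 0.2, -0.7]
gripper_width: 0.093
tcp [0.6307 0.1663 0.1122] yaw y 15.17 F [ 0.7  0.2 -0.7] w 0.093 t 5.45
wide_b 0.3 [0.6311 0.1644 0.1227] tool mm [ -1.9  -0.1 -10.5]
large_weight_centre 0.97 [0.7649 0.1686 0.0413] tool mm [-32.9 130.   71.1]
large_weight_centre 0.85 [0.6292 0.1626 0.0984] tool mm [-3.2 -2.4 13.8]
large_weight_centre 0.64 [0.7802 0.3336 0.0385] tool mm [122.4 188.   73.9]
large_weight_knob 0.89 [0.7652 0.1692 0.0576] tool mm [-32.4 130.5  54.8]
large_weight_knob 0.81 [0.6258 0.1641 0.125 ] tool mm [ -0.8  -5.3 -12.8]
```

View pics/w2.png

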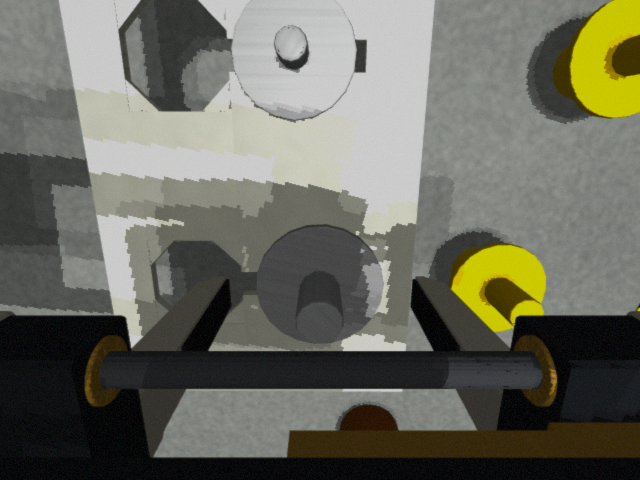

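The knob, with its top at about (320,322), sits midway between the fingers; the flange centre is at about (320,284). I check the x offset, then grip.

```bash
python3 - <<'E'
from h import *
s=sense();im=get_image('wrist')
Rm=R.from_quat(s['tcp_rot']).as_matrix()
for u,v,z in [(319.5,284,.101),(320,322,.139),(200,277,.095)]:
    p=ray(im,u,v,z,s);print(p.round(4),((p-s['tcp_pos'])@Rm*1000).round(1))
E
python3 -m inch '[[0,0,0,0,0.3],[0,0,0,0,1],[0,0,0,0,1],[0,0,0,0,1],[0,0,0,0,1],[0,0,0,0,1],[0,0,0,0,1]]' 30
```

```text
[0.6305 0.1672 0.101 ] [ 0.8 -0.1 11.5]
[0.6311 0.1659 0.139 ] [ -0.6   0.2 -26.5]
[0.5661 0.1515 0.095 ] [  2.4 -66.4  17.3]
clock: 6.4
tcp_pos: [0.63, 0.1663, 0.1111]
tcp_rot: [0.608, 0.794, -0.0, 0.0]
force: [-0.1, 0.6, 0.5]
gripper_width: 0.0418
```

```bash
python3 -m inch '[[0,0,0,0,1],[0,0,0,0,1],[0,0,0,0,1],[0,0,0,0,1],[0,0,0,0,1]]' 35
```

```text
clock: 6.9
tcp_pos: [0.63, 0.1663, 0.1112]
tcp_rot: [0.608, 0.794, 0.0, 0.0]
force: [-0.1, 0.5, 0.1]
gripper_width: 0.0213
```

```bash
python3 -m inch '[[0,0,-0.03,0,1],[0,-0.1,0,0,1],[0,-0.15,0,0,1],[0,-0.15,0,0,1],[0,-0.15,0,0,1],[0,-0.15,0,0,1],[0,-0.1,0,0,1],[0,0,0,0,1]]'
python3 -m inch '[[0,-0.15,0,0,1],[0,-0.15,0,0,1],[0,-0.15,0,0,1],[0,-0.09,0,0,1],[0,0,0,0,1],[0,0,0,0,1]]'
python3 - <<'E'
from h import *
im=look('wrist','w3',['wide_b'])
E
```

```text
clock: 7.7
tcp_pos: [0.5907, 0.1557, 0.1127]
tcp_rot: [0.608, 0.794, -0.0, -0.0]
force: [-0.3, -0.1, -6.6]
gripper_width: 0.0212
clock: 8.3
tcp_pos: [0.5654, 0.1487, 0.1128]
tcp_rot: [0.608, 0.794, 0.0, 0.0]
force: [0.4, 0.5, -5.8]
gripper_width: 0.0211
tcp [0.5654 0.1487 0.1128] yaw y 15.18 F [ 0.4  0.5 -5.8] w 0.0211 t 8.3
```

View pics/w3.png

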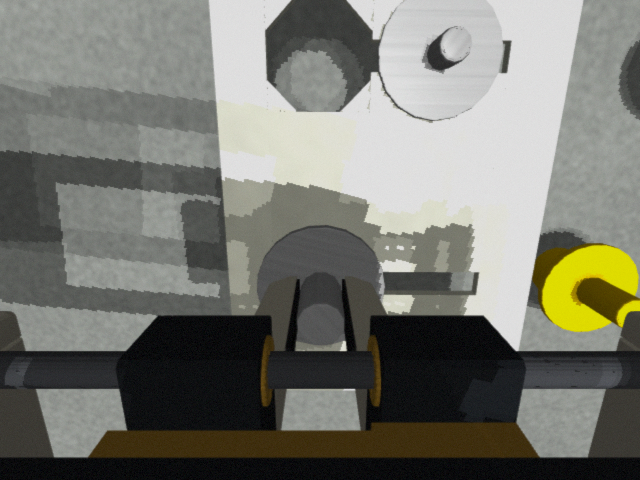

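The flange is at (320,283), the other slot's opening at (319,54), and the slot end at (478,283). I'll check the opening centre from these.

```bash
python3 - <<'E'
from h import *
s=sense();im=get_image('wrist')
Rm=R.from_quat(s['tcp_rot']).as_matrix()
for n,u,v,z in [('WA',319,54,.095),('WA left corner',265,54,.095),('slot end b',478,283,.095),('slot end top',478,272,.095),('slot end bot',478,293,.095),('slot end a',510,56,.095),('flange',320,283,.1025),('plate L edge',228,283,.095),('plate R edge',537,283,.095)]:
    p=ray(im,u,v,z,s);print(n,p.round(4),((p-s['tcp_pos'])@Rm*1000).round(1))
E
```

```text
WA [0.5355 0.2592 0.095 ] [114.4  -0.2  17.8]
WA left corner [0.5111 0.2526 0.095 ] [114.4 -25.4  17.8]
slot end b [0.6514 0.1706 0.095 ] [-1.5 88.5 17.8]
slot end top [0.6489 0.1767 0.095 ] [ 5.1 87.7 17.8]
slot end bot [0.6537 0.1649 0.095 ] [-7.6 89.2 17.8]
slot end a [0.6221 0.2817 0.095 ] [113.5  89.3  17.8]
flange [0.5653 0.1507 0.1025] [ 1.9  0.2 10.3]
plate L edge [0.5165 0.1341 0.095 ] [ -1.3 -51.2  17.8]
plate R edge [0.6832 0.1792 0.095 ] [ -1.5 121.5  17.8]
```

```bash
python3 -m inch '[[-0.02,-0.01,0,0,1],[0,0,-0.1,0,1],[0,0,-0.1,0,1],[0,0,-0.1,0,1]]'
python3 -m inch '[[0,0,-0.1,0,1],[0,0,-0.1,0,1],[0,0,-0.1,0,1],[0,0,-0.1,0,1],[0,0,-0.2,0,1],[0,0,-0.3,0,1],[0,0,-0.3,0,1],[0,0,-0.3,0,1],[0,0,0,0,1]]'
python3 - <<'E'
from h import *
for c in ['top','side','wrist']: im=look(c,c+'4',['pan_top','small_weight_centre','large_weight_centre','jar'])
E
```

```text
clock: 8.85
tcp_pos: [0.5653, 0.1477, 0.1284]
tcp_rot: [0.608, 0.794, 0.0, 0.0]
force: [0.4, 0.0, -5.4]
gripper_width: 0.0214
clock: 9.75
tcp_pos: [0.5671, 0.148, 0.2068]
tcp_rot: [0.608, 0.794, 0.002, 0.002]
force: [1.2, 0.1, -4.4]
gripper_width: 0.0212
tcp [0.5671 0.148  0.2068] yaw y 15.17 F [ 1.2  0.1 -4.4] w 0.0212 t 9.75
pan_top 0.83 [ 0.5226 -0.2231  0.0988] tool mm [-346.4 -140.7  107.4]
small_weight_centre 0.74 [ 7.258e-01 -4.700e-03 -4.000e-04] tool mm [-188.8  112.   208. ]
large_weight_centre 0.79 [0.7835 0.3344 0.0387] tool mm [123.4 256.7 169.6]
large_weight_centre 0.64 [0.7632 0.1705 0.0389] tool mm [-29.5 194.2 169.1]
large_weight_centre 0.57 [0.5671 0.1455 0.1942] tool mm [-2.4 -0.7 12.6]
jar 0.78 [ 7.263e-01 -3.900e-03 -7.000e-04] tool mm [-188.1  112.7  208.3]
jar 0.4 [4.322e-01 4.815e-01 1.000e-04] tool mm [357.3 -44.1 206.2]
tcp [0.5644 0.1475 0.2015] yaw y 15.18 F [-0.7  0.2 -5.9] w 0.0212 t 10.0
pan_top 0.66 [ 0.5196 -0.2225  0.1016] tool mm [-345.4 -140.   100.1]
small_weight_centre 0.47 [0.5891 0.2754 0.094 ] tool mm [116.9  57.5 107.4]
large_weight_centre 0.92 [0.561  0.1454 0.1934] tool mm [-1.2 -3.9  8.1]
large_weight_centre 0.83 [0.7642 0.1727 0.043 ] tool mm [-28.  199.7 158.1]
large_weight_centre 0.78 [0.78   0.3326 0.0411] tool mm [122.2 256.8 160. ]
jar 0.73 [ 0.7244 -0.0089  0.0023] tool mm [-192.9  113.8  199. ]
jar 0.44 [ 0.5223 -0.2215  0.1006] tool mm [-345.2 -137.1  101.1]
tcp [0.5648 0.1476 0.2021] yaw y 15.17 F [-0.7  0.  -4.3] w 0.0212 t 10.25
small_weight_centre 0.57 [0.5868 0.272  0.0965] tool mm [114.3  53.9 105.5]
large_weight_centre 0.89 [0.7708 0.1682 0.0402] tool mm [-34.1 204.3 161.7]
large_weight_centre 0.79 [0.7798 0.3362 0.0407] tool mm [125.7 257.  161.2]
large_weight_centre 0.72 [0.5639 0.1442 0.1896] tool mm [-3.  -1.8 12.5]
```

View pics/side4.png

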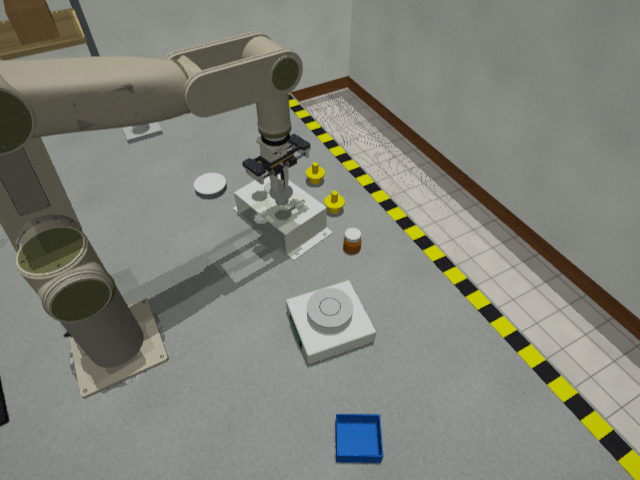

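The side picture shows the large weight hanging in the gripper above the rack at (285,190). The small weight is still reported at its place. Moving over to the pan centre, about (0.522, -0.221).

```bash
python3 -m inch '[[-0.2,-0.08,0,0,1],[-0.35,-0.14,0,0,1],[-0.43,-0.17,0,0,1],[-0.43,-0.17,0,0,1],[-0.43,-0.17,0,0,1],[-0.43,-0.17,0,0,1],[-0.43,-0.17,0,0,1],[-0.43,-0.17,0,0,1],[-0.43,-0.17,0,0,1],[-0.43,-0.17,0,0,1],[-0.43,-0.17,0,0,1],[-0.43,-0.17,0,0,1]]' >/dev/null
python3 -m inch '[[-0.43,-0.17,0,0,1],[-0.43,-0.17,0,0,1],[-0.43,-0.17,0,0,1],[-0.35,-0.15,0,0,1],[-0.3,-0.12,0,0,1],[-0.2,-0.08,0,0,1],[-0.1,-0.04,0,0,1],[0,0,0,0,1],[0,0,0,0,1],[0,0,0,0,1]]'
python3 - <<'E'
from h import *
for c in ['top','side','wrist']: im=look(c,c+'5',['pan_top','large_weight_centre'])
E
```

```text
clock: 12.7
tcp_pos: [0.522, -0.2306, 0.2026]
tcp_rot: [0.607, 0.795, 0.0, -0.0]
force: [-0.7, 0.9, -4.9]
gripper_width: 0.0213
tcp [ 0.522  -0.2306  0.2026] yaw y 15.23 F [-0.7  0.9 -4.9] w 0.0213 t 12.7
pan_top 0.74 [0.5616 0.1463 0.0923] tool mm [353.2 137.2 110.4]
pan_top 0.7 [ 0.523  -0.2226  0.1014] tool mm [  7.4   3.1 101.2]
large_weight_centre 0.9 [0.7641 0.1707 0.0429] tool mm [323.6 339.  159.9]
large_weight_centre 0.57 [0.7839 0.3337 0.041 ] tool mm [475.7 400.9 161.8]
tcp [ 0.522  -0.2308  0.2027] yaw y 15.23 F [-0.2 -0.2 -5.2] w 0.0211 t 12.85
pan_top 0.96 [ 0.5205 -0.2201  0.1005] tool mm [ 10.7   1.4 102.2]
large_weight_centre 0.71 [ 0.5203 -0.2302  0.1926] tool mm [ 1.  -1.5 10.1]
tcp [ 0.5219 -0.2311  0.2027] yaw y 15.2 F [ 0.3  0.2 -4.7] w 0.0216 t 13.0
pan_top 0.92 [ 0.5205 -0.2182  0.1023] tool mm [ 12.8   2.  100.4]
large_weight_centre 0.79 [ 0.5261 -0.2361  0.1884] tool mm [-5.9  2.7 14.3]
```

View pics/wrist5.png

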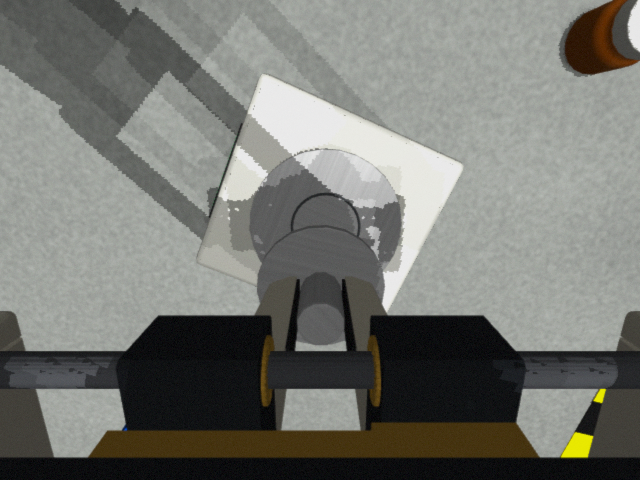

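The wrist picture shows the pan's rim from 249 to 403 px with its top at 149, and the ring from 292 to 360 with its top at 194. That puts the centre at about (326,226).

```bash
python3 - <<'E'
from h import *
s=sense();im=get_image('wrist')
Rm=R.from_quat(s['tcp_rot']).as_matrix()
g=lambda u,v:((ray(im,u,v,.1,s)-s['tcp_pos'])@Rm*1000)
for n,u,v in [('top of pan',326,149),('ring top',326,194),('L',249,226),('Rr',403,226),('rL',292,227),('rR',360,227)]: print(n,g(u,v).round(1))
t=get_image('top')
for n,u,v in [('top',397,264.5)]: print(n,ray(t,u,v,.1,s).round(4))
si=get_image('side'); print(ray(si,330,307,.1,s).round(4))
print(ray(im,326,226,.1,s).round(4))
E
```

```text
top of pan [ 68.3   4.6 102.7]
ring top [ 35.    4.7 102.7]
L [  9.9 -55.4 102.7]
Rr [  9.8  64.9 102.7]
rL [  9.1 -21.8 102.7]
rR [  9.1  31.3 102.7]Traceback (most recent call last):
  File "<stdin>", line 7, in <module>
  File "h.py", line 16, in ray
    M=T@np.array(im['hand_eye']) if 'hand_eye' in im else np.block([[np.array(im['rotation']).reshape(3,3),np.array(im['xyz']).reshape(3,1)],[np.zeros(3),1]])
                                                                     ~~~~~~~~~~~~~~~~~~~~~~~~~~~~~~~~^^^^^
ValueError: cannot reshape array of size 4 into shape (3,3)
```

```bash
python3 -m inch '[[0.085,0.04,0,0,1],[0.085,0.035,0,0,1],[0,0,0.2,0,1],[0,0,0.2,0,1],[0,0,0.2,0,1],[0,0,0.15,0,1],[0,0,0.1,0,1],[0,0,0,0,1],[0,0,0,0,1]]'
python3 -m inch '[[0,0,0.04,0,1],[0,0,0.04,0,1],[0,0,0.04,0,1],[0,0,0.04,0,1],[0,0,0.04,0,1],[0,0,0,0,1]]'
```

```text
clock: 14.15
tcp_pos: [0.5233, -0.2223, 0.1602]
tcp_rot: [0.608, 0.794, -0.0, 0.0]
force: [0.6, 0.1, -4.7]
gripper_width: 0.0214
clock: 14.75
tcp_pos: [0.5231, -0.2221, 0.1498]
tcp_rot: [0.608, 0.794, -0.0, -0.0]
force: [-0.8, -0.2, -4.8]
gripper_width: 0.0215
```

```bash
python3 -m inch '[[0,0,0.04,0,1],[0,0,0.04,0,1],[0,0,0,0,1]]'; python3 -m inch '[[0,0,0.04,0,1],[0,0,0,0,1],[0,0,0,0,1]]'
```

```text
clock: 15.05
tcp_pos: [0.5233, -0.2223, 0.1461]
tcp_rot: [0.608, 0.794, 0.0, 0.0]
force: [0.0, -0.2, -2.5]
gripper_width: 0.021
clock: 15.35
tcp_pos: [0.5234, -0.2223, 0.1443]
tcp_rot: [0.608, 0.794, 0.0, 0.0]
force: [-0.2, 0.3, -1.6]
gripper_width: 0.0212
```

```bash
python3 - <<'E'
from h import *
for c in ['wrist']: im=look(c,c+'6',['pan_top','large_weight_centre'])
for _ in range(3): get_image('side'); print(sense()['force'].round(1) if hasattr(sense()['force'],'round') else sense()['force'])
E
```

```text
tcp [ 0.5234 -0.2223  0.1443] yaw y 15.18 F [-0.2  0.3 -1.6] w 0.0212 t 15.35
large_weight_centre 0.92 [ 0.5246 -0.2258  0.1326] tool mm [-3.7  0.3 11.7]
[-0.9  0.1 -2.5]
[ 0.  -0.7 -1.6]
[ 0.1  0.4 -1.9]
```

Contact was made at about z = 0.15, as predicted. About 2 N still remains, so I lower another 4 mm.

```bash
python3 -m inch '[[0,0,0.03,0,1],[0,0,0.03,0,1],[0,0,0.02,0,1],[0,0,0,0,1],[0,0,0,0,1],[0,0,0,0,1]]'
python3 - <<'E'
from h import *
im=look('wrist','w7',[])
for _ in range(3): get_image('side'); print(sense()['force'])
E
```

```text
clock: 16.25
tcp_pos: [0.5234, -0.2223, 0.1403]
tcp_rot: [0.608, 0.794, 0.0, 0.0]
force: [0.3, -0.3, 0.4]
gripper_width: 0.0211
tcp [ 0.5234 -0.2223  0.1403] yaw y 15.18 F [ 0.3 -0.3  0.4] w 0.0211 t 16.25
[ 1.59996683 -0.52627776  0.60560594]
[ 1.4769442  -0.00785655  0.37083154]
[ 1.4092931  -0.15440057  0.62044635]
```

View pics/w7.png

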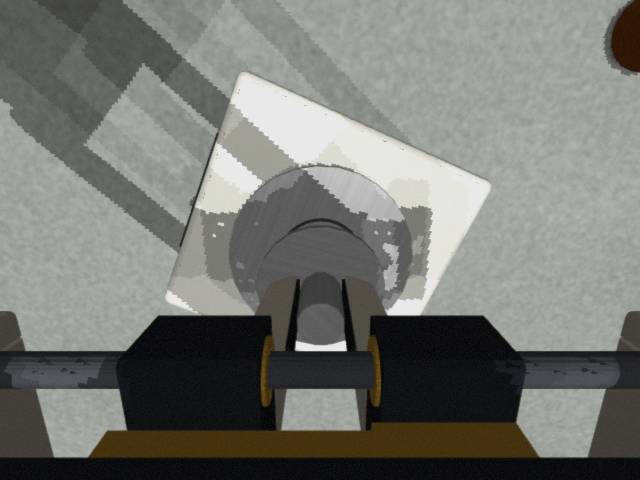

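The pan is centred at column 321 and the weight at 320, with the pan's rim top at row 165 and the ring top at row 218. Before letting go I check the other axis.

```bash
python3 - <<'E'
from h import *
s=sense();im=get_image('wrist')
Rm=R.from_quat(s['tcp_rot']).as_matrix()
for n,u,v,z in [('pan top-60',321,165,.0895),('ring-27.5',321,218,.0895),('flange top-35',320,225,.13),('L',229,250,.0895),('R',413,250,.0895)]: print(n,((ray(im,u,v,z,s)-s['tcp_pos'])@Rm*1000).round(1))
E
```

```text
pan top-60 [60.8  0.8 50.7]
ring-27.5 [28.2  0.8 50.8]
flange top-35 [33.9  0.2 10.3]
L [  7.2 -58.3  50.7]
R [ 7.2 59.8 50.8]
```

It is centred within about 2 mm, so I release and rise.

```bash
python3 -m inch '[[0,0,0,0,0.4],[0,0,0,0,0.2],[0,0,0,0,0],[0,0,0,0,0],[0,0,0,0,0],[0,0,0,0,0],[0,0,0,0,0]]'
```

```text
clock: 17.2
tcp_pos: [0.5232, -0.2222, 0.1401]
tcp_rot: [0.608, 0.794, -0.0, -0.0]
force: [0.3, 0.1, -0.3]
gripper_width: 0.0465
```

```bash
python3 -m inch '[[0,0,-0.1,0,0],[0,0,-0.3,0,0],[0,0,-0.5,0,0],[0,0,-0.5,0,0],[0,0,-0.5,0,0],[0,0,-0.4,0,0],[0,0,0,0,0]]'
python3 -m inch '[[0.4,-0.3,0,0,0],[0.5,-0.4,0,0,0],[0.5,-0.4,0,0,0],[0.5,-0.4,0,0,0],[0.5,-0.3,0,0,0],[0,0,0,0,0],[0,0,0,0,0]]'
python3 - <<'E'
from h import *
for c in ['top','side']: im=look(c,c+'8',['pan_top','large_weight_centre','large_weight_knob','small_weight_centre','jar','wafer_case','parts_bin'])
import cv2
a=cv2.imread('pics/top8.png')[150:345,90:350+190];b=cv2.imread('pics/side8.png')
cv2.imwrite('pics/fin.png',cv2.hconcat([cv2.resize(b[130:390,180:400],(400,473)),cv2.resize(a[40:180,240:358],(400,473))]))
E
```

```text
clock: 17.9
tcp_pos: [0.5251, -0.2232, 0.2605]
tcp_rot: [0.608, 0.794, 0.001, 0.004]
force: [0.7, 0.6, -0.0]
gripper_width: 0.046
clock: 18.6
tcp_pos: [0.4049, -0.1299, 0.255]
tcp_rot: [0.607, 0.794, 0.0, 0.0]
force: [0.8, -0.2, 0.8]
gripper_width: 0.0463
tcp [ 0.4049 -0.1299  0.255 ] yaw y 15.21 F [ 0.8 -0.2  0.8] w 0.0463 t 18.6
pan_top 0.82 [ 0.5244 -0.2237  0.0907] tool mm [-121.8   90.6  164.5]
large_weight_centre 0.89 [0.7809 0.3371 0.0402] tool mm [352.1 485.2 214.9]
large_weight_centre 0.77 [ 0.5227 -0.2278  0.1265] tool mm [-125.3   87.9  128.7]
large_weight_centre 0.65 [0.7618 0.1759 0.041 ] tool mm [201.6 424.5 214.1]
large_weight_knob 0.96 [0.7629 0.172  0.0615] tool mm [197.5 424.5 193.6]
large_weight_knob 0.95 [0.7785 0.335  0.0605] tool mm [350.7 482.3 194.6]
large_weight_knob 0.71 [ 0.5244 -0.2239  0.1508] tool mm [-122.    90.6  104.4]
large_weight_knob 0.51 [ 0.7259 -0.0046  0.002 ] tool mm [ 36.9 342.4 253.2]
jar 0.85 [ 0.7258 -0.0053  0.0012] tool mm [ 36.2 342.2 254. ]
wafer_case 0.71 [ 0.4333  0.4802 -0.0038] tool mm [581.5 187.3 258.5]
parts_bin 0.93 [ 0.4306 -
[... 461 characters left out ...]
-0.2181  0.0871] tool mm [-115.    88.3  167.7]
large_weight_knob 0.97 [ 0.5259 -0.2214  0.1444] tool mm [-119.6   92.8  110.4]
large_weight_knob 0.9 [0.7664 0.1674 0.0673] tool mm [192.7 426.7 187.4]
large_weight_knob 0.71 [0.7829 0.335  0.0554] tool mm [350.1 486.4 199.4]
small_weight_centre 0.74 [ 0.5191 -0.2198  0.0875] tool mm [-116.3   86.7  167.3]
small_weight_centre 0.48 [0.5891 0.274  0.0956] tool mm [342.  283.4 159.3]
jar 0.65 [ 0.7263 -0.0083  0.0013] tool mm [ 33.6 342.1 253.4]
wafer_case 0.94 [0.4344 0.481  0.0054] tool mm [582.2 188.3 249.6]
wafer_case 0.34 [0.566  0.1456 0.0939] tool mm [224.1 227.5 161. ]
parts_bin 0.7 [ 0.4342 -0.5189  0.0023] tool mm [-382.9  -73.4  252.5]
```

View pics/fin.png

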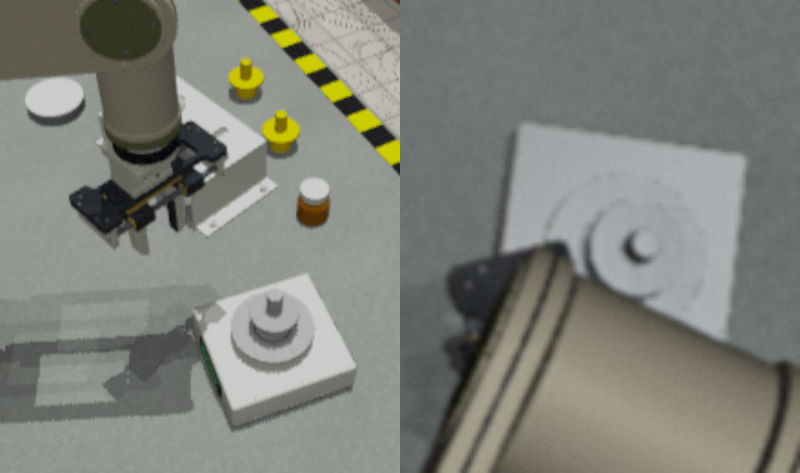

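The final crop shows the large weight upright and concentric on the pan, at side crop (274,312) and top crop (640,247). The arm is clear and the bystanders are in place, so I hand in.

```bash
python3 -c "
from rig import *
print(finish_job())"
```

```text
the job is handed in; nothing more can be done
None
```

I slid the large steel weight along its slot to the wide end, lifted it out, lowered it gently onto the pan and let go. The job was handed in at about 19 s on the clock.

**Last checks:**
- **Weight:** it stands upright on the pan, about 2 mm off centre by the pre-release wrist measurement. The final network readings put it within about 6 mm, which is roughly their own error.
- **Pan:** it sits at about 89 mm, so it is pressed down about 11 mm. It was never pressed further than that, well short of the 22 mm stop. The force on the tool before release was about 0.5 N.
- **Bystanders:** the jar, wafer case, bin and both yellow look-alikes read where they were at the start, within the networks' error.
- **Small weight:** it still reads in its slot from the side camera. The top camera did not report it in the last look, and the side camera's first hit for it was a false one on the pan.

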